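# Fish the push stick out of the saw's chip box

### The arm

A 6-joint arm with a two-finger parallel gripper is mounted at the origin on the work surface. World frame = base frame: x ahead of the robot, y to its left, z up, the work surface at z = 0. Lengths are in m, angles in rad, forces in N, time in s.
With the tool pointing down it reaches from about 0.25 to 0.725 m from the base axis. Payload 4 kg.
Tool frame: the origin (TCP) lies midway between the tips of the shut fingers; the grasp point (between the pads) lies 19 mm behind it; z points along the fingers, y is the line along which they close (so a half turn about z gives the same grasp; the last joint's range is limited). The gripper opens to 85 mm and grips with 20 to 120 N. Pads are 22 mm wide; open, the fingers measure 114 mm over their backs; the gripper's body (76 mm by 85 mm) begins 54 mm behind the grasp point. The pads swing forward as they close: fully open they stand 13 mm farther back than shut.
Start: joints at [1.278, 0.241, 0.005, 1.335, 0, 1.571], TCP at [0.144, 0.479, 0.231] pointing down, gripper open.
Joint ranges: [-2.72, 2.72], [-1.05, 1.87], [-1.09, 1.28], [-1.99, 2.15], [-1.42, 1.44], [-3.14, 3.14]. Speed limits (rad/s): [2.79, 2.79, 3.14, 3.14, 3.14, 3.14].

### API

Orientations are given as a unit quaternion [x, y, z, w].
In Python, from workcell import bot, camera, job_done gives the robot as it stands.
- The arm moves only by the tool carry_out, never from a script. Its argument "plan" is a list of rows, each an object of numbers: "dx", "dy", "dz": the shift along the tool's x, y, z in mm; "twist": the turn about the tool's z in degrees; "fingers": the closure, from -1 (fully open) to 1 (shut). In form: [{"dx": .., "dy": .., "dz": .., "twist": .., "fingers": ..}, ...]. A call has exactly 5 rows; each row is the pose to reach, as a shift and turn from the pose commanded when the call began, along the tool's axes at that moment; what a row does not reach only later rows make up. A row lasts 1/12 s, in which the tool goes at most 41.7 mm and 7.16 degrees, less where a joint would pass 70% of its speed; a pose out of reach is approached as far as the arm can. A call with a gripper value outside its range is refused whole. The fingers move at their own pace and stop on an object; the grip force is fixed at half the most. Time passes only in rows, so rows that repeat a pose let the fingers close, or fill a call up. It gives the time, the measured TCP pose, the force, the opening and the grip force at its end, in the units of the state.
- bot.get_obs(): the state, without advancing time (a new reading comes with each control period).
- camera(name): name is "side" or "top"; returns a dict with "image" (420x560x3 uint8, red, green, blue), "intrinsics" (3x3 intrinsics, pixels), "distortion" ([k1, k2, p1, p2, k3] as OpenCV has them; the pictures are not rectified), "eye" and "attitude" of the camera in the world. Camera axes: x right, y down, z forward; pixel columns grow to the right and rows downward; lengths in m; the calibration is good to about 2 mm. A picture is of the moment at which its call begins. There is no depth.
- job_done(): hands the job in; it is judged then, once.
The state is a dict: "clock": time; "joint_pos": joint angles; "joint_vel": joint speeds; "tau": joint torques, N m; "eef_pos": TCP position; "tool_rot": TCP orientation; "ft_force": force on the tool from outside, world axes, zero at the start; "ft_torque": the same for the moment, N m; "grip_width": finger opening in m; "grasp_force": force on a finger pad.
Only numpy, scipy, OpenCV 4.12 (cv2) and the standard library are available. Lean on these libraries where they do the work, as an engineer would, in place of code of your own. Each camera call takes 0.05 s, during which the arm holds its last target. There are 200 camera calls.

### The job

The wooden push stick has dropped into the saw's white chip box, whose mouth is shorter than the stick. Draw it out through the mouth by tilting it, without forcing it against the box, and finish still holding it in the gripper, at rest with the whole stick at least 8 cm above the box's top and touching nothing else. Leave the two offcuts in the box, and leave the pencil on its top and the things on the bench where they are.

Things in the scene. Friction and masses are not known exactly. Their poses are not given: they have to be found in the camera images.
- chip_box: White sheet-metal chip box with a grey floor, fixed on the bench: 360 (its x) x 230 (its y) x 66 mm high. Origin: centre of its underside. Walls 6 mm; inner floor 5 mm above the bench; top plate 4 mm thick, underside 62 mm and upper face 66 mm above the bench. Inside 348 x 218 mm, one clear space. Its x axis points ahead and to the left (yaw 0.65 to 1.4 rad).
- mouth (a point): Centre of the box's mouth, the only opening in its top, 150 x 180 mm: x = -5 to +145 mm and y = -90 to +90 mm in the box's frame. The point lies at the level of the top's upper face; axes as the box's.
- push_stick: Light wooden push stick, 260 (its x) x 30 x 18 mm thick (its z), about 0.12 kg, flat on the box's inner floor, x axis within 0.15 rad of the box's. Origin: centre of its underside. Last 30 mm at +x (handle end) 40 mm wide; last 35 mm at -x (nose) notched. The 110 to 140 mm at the handle end lie below the mouth, the nose under the closed near part of the top. Grip it across the 30 mm.
- handle_end (a point): Middle of the push stick's handle end face: +130 mm along the stick, 9 mm above its underside.
- nose_end (a point): Tip of the push stick's nose end, on its centre line: -130 mm along the stick, 9 mm above its underside.
- offcut_a: Dark wooden offcut 60 x 30 x 20 mm, loose on the box's inner floor at the +y side, partly under the top. Origin: centre of underside.
- offcut_b: Plywood offcut 22 x 70 x 18 mm, loose on the box's inner floor at the far (+x) wall, partly under the top. Origin: centre of underside.
- pencil: Flat carpenter's pencil, 171 x 14 x 9 mm, lying across the near end of the box's top. Origin: underside, near its middle.
- saw_blade: Circular saw blade, 250 mm across, 3 mm thick, lying flat on the bench to the robot's right. Origin: centre of underside.
- batten: Wooden batten 320 x 45 x 30 mm lying on the bench to the left. Origin: centre of underside.
- wrench: Steel wrench about 150 mm long lying on the bench to the left. Origin: on its underside.
- tape_measure: Black tape measure 65 x 35 x 60 mm standing on the bench to the right of the box. Origin: centre of underside.

How it is judged:
By the outcome, as a careful person would: the job done as asked, in the order asked, and still so for the second after the job is handed in, while the arm keeps its last pose, push and grip.
It also fails if it takes over 40 s, if anything falls off the work surface, if the arm or the gripper's body presses on something with over 40 N, if the wrist force passes 120 N, or if a joint passes its speed limit or range.

## Working session

There is one attempt and no reset: what is moved stays moved. The work goes in short steps, Python scripts to look and compute and a tool call to move; the robot and the scene stay as the last step left them, time stands still between calls to the robot, and variables do not carry over. Pictures are saved under pics/ and viewed, at most 10 in all, crops included, and the job is handed in when it is done.

Besides the shell and the picture viewer there is one more tool, called as name(argument=value, ...) on one line, values as JSON. carry_out: Moves the arm, as the interface text tells. Its arguments: {"type":"object","properties":{"plan":{"type":"array","items":{"type":"object","properties":{"dx":{"type":"number"},"dy":{"type":"number"},"dz":{"type":"number"},"twist":{"type":"number"},"fingers":{"type":"number"}}}}},"required":["plan"]}

```bash
ls; mkdir -p pics
python3 - <<'E'
from workcell import bot, camera
import cv2
o=bot.get_obs()
for k in o: print(k,o[k])
for n in("top","side"):
    c=camera(n); cv2.imwrite(f"pics/{n}0.png",cv2.resize(c["image"][...,::-1],(784,588)))
    cv2.imwrite(f"pics/{n}0_raw.png",c["image"][...,::-1])
    print(n,c["intrinsics"],c["distortion"],c["eye"],c["attitude"])
E
```

```text
pics
clock 0.0
joint_pos [ 1.27798812e+00  2.41439707e-01  3.73447117e-03  1.33519473e+00
 -1.72392754e-06  1.57082444e+00]
joint_vel [ 0.00018937  0.00056489  0.00106547 -0.00046246 -0.00168664  0.00019233]
tau [ 1.98913176e-05 -3.72313750e+01  2.52409744e+01  1.69027399e-02
  5.95261372e-05 -4.17687048e-06]
eef_pos [0.14414096 0.47811944 0.23040352]
tool_rot [ 1.45895482e-01  9.89299450e-01 -1.04069367e-03 -1.52573594e-04]
ft_force [0.1013136  0.01594875 0.5135151 ]
ft_torque [ 0.06246766  0.01747646 -0.00304141]
grasp_force 0.0
grip_width 0.08543602165683724
top [[378.90348655   0.         282.47172735]
 [  0.         378.90348655 214.63533429]
 [  0.           0.           1.        ]] [-0.01691975  0.          0.          0.          0.        ] [ 0.38529875 -0.07058251  1.46692843] [-0.69573583  0.71682221 -0.02929966  0.03548398]
side [[446.90614894   0.         283.76248702]
 [  0.         446.90614894 210.66340209]
 [  0.           0.           1.        ]] [-0.03397672  0.          0.          0.          0.        ] [ 0.23300724 -1.11393363  1.04123229] [ 0.90731467 -0.10643291  0.04654416 -0.40408635]
```

View pics/top0.png

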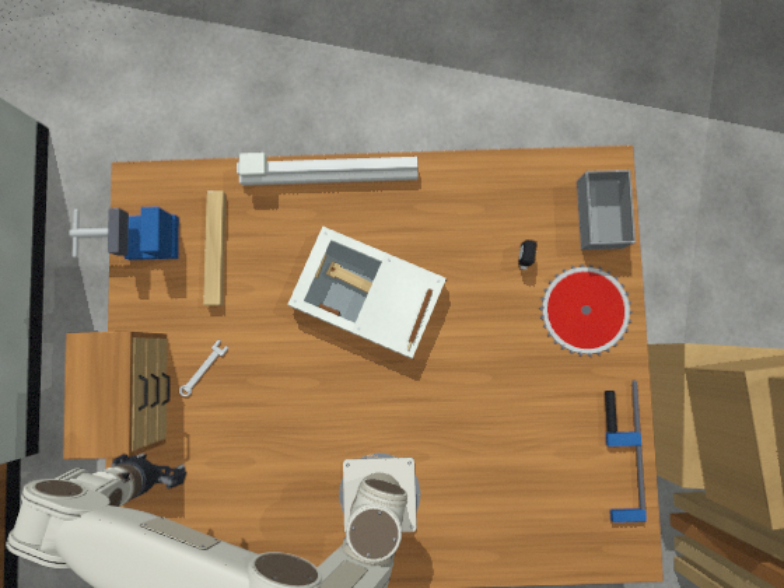

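View pics/side0.png

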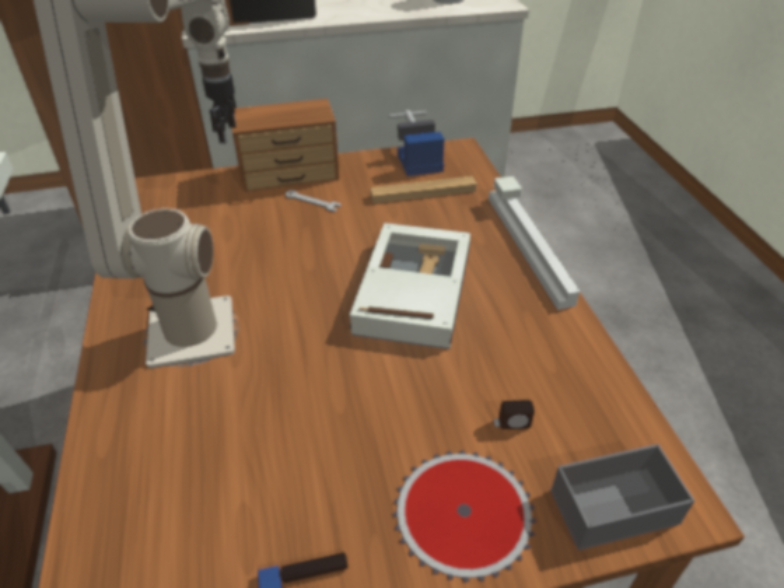

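The top view shows the box with its mouth at the upper left: corners at about (323,228), (444,277), (411,357) and (290,303). The handle is visible near (333,268)–(372,285). I'll enlarge this area next.

Run:
```python
import cv2
a=cv2.imread("pics/top0_raw.png")[155:260,200:325]; cv2.imwrite("pics/c1.png",cv2.resize(a,None,fx=6,fy=5.7 if 0 else 5.7,interpolation=cv2.INTER_CUBIC)[:600])
a=cv2.imread("pics/side0_raw.png")[155:250,245:345]; cv2.imwrite("pics/c2.png",cv2.resize(a,None,fx=6,fy=6,interpolation=cv2.INTER_CUBIC))
```

```text
(no output)
```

View pics/c1.png

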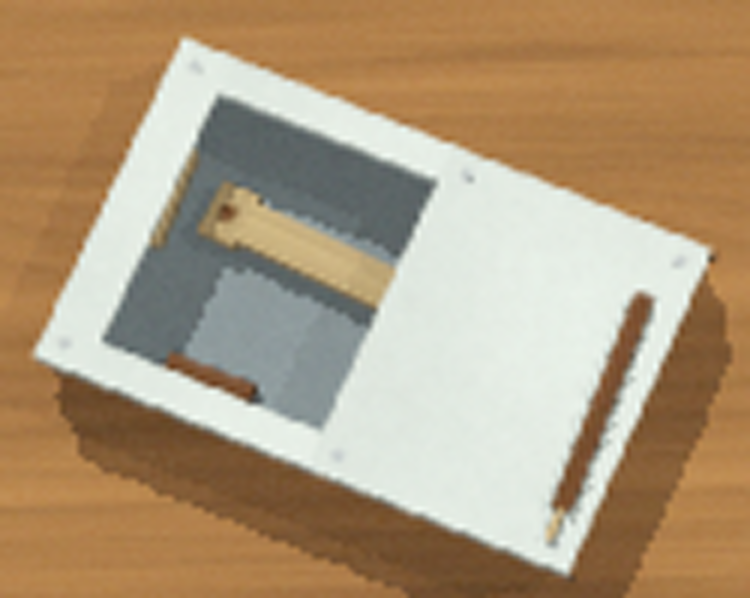

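View pics/c2.png

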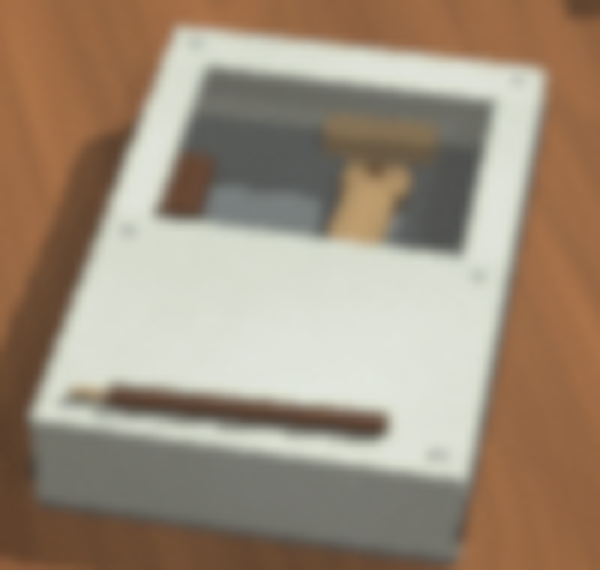

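Top crop: box top corners are (184,38), (34,357), (712,248), (570,577), and the mouth corners are (219,96), (437,182), (322,429), (103,341). The handle end runs from (225,183) to (198,233), and the stick goes under the mouth edge at (396,268)/(376,307). The side crop agrees: offcut_b is just beyond the handle and offcut_a is at the left.

```bash
cat > h.py <<'E'
import numpy as np, cv2
from scipy.spatial.transform import Rotation as R
from scipy.optimize import least_squares
from workcell import bot, camera
def ray(c,p):
    q=cv2.undistortPoints(np.array(p,float).reshape(-1,1,2),c["intrinsics"],c["distortion"])[:,0]
    M=np.array(c["attitude"]); M=R.from_quat(M).as_matrix()
    return np.c_[q,np.ones(len(q))]@M.T
def onz(c,p,z):
    d=ray(c,p); e=np.array(c["eye"]); return e+d*((z-e[2])/d[:,2])[:,None]
def unc(p,x0,y0,fx,fy): p=np.array(p,float); return (p+.5)/[fx,fy]-.5+[x0,y0]
E
cat > m.py <<'E'
from h import *
t=camera("top"); s=camera("side")
loc=np.array([[180,-115],[180,115],[-180,-115],[-180,115],[145,-90],[-5,-90],[-5,90],[145,90]])/1e3
P=onz(t,unc([(184,38),(34,357),(712,248),(570,577),(219,96),(437,182),(322,429),(103,341)],200,155,6,5.7),.066)[:,:2]
S=onz(s,unc([(545,68),(175,25),(465,480),(33,415),(495,100),(463,253),(157,215),(205,68)],245,155,6,6),.066)[:,:2]
def fit(Q):
    f=lambda v:(loc@np.array([[np.cos(v[2]),np.sin(v[2])],[-np.sin(v[2]),np.cos(v[2])]])+v[:2]-Q).ravel()
    r=least_squares(f,[.5,0,1.1]); return r.x,np.abs(r.fun).max()
print(fit(P),fit(S))
b=(fit(P)[0]+fit(S)[0])/2
Rb=np.array([[np.cos(b[2]),-np.sin(b[2])],[np.sin(b[2]),np.cos(b[2])]])
def show(c,n,p,z):
    W=onz(c,p,z)[:,:2]; print(n,W.round(4).tolist(),'box',((W-b[:2])@Rb*1e3).round(1).tolist())
show(t,"stick top: end(-y,+y), neck(-y,+y), edge",unc([(225,183),(198,233),(265,200),(240,245),(396,268),(376,307)],200,155,6,5.7),.023)
show(s,"stick side: end corners(-y,+y), edge(-y,+y)",unc([(411,172),(345,163),(383,243),(330,236)],245,155,6,6),.023)
show(t,"offa",unc([(172,355),(255,390)],200,155,6,5.7),.025)
show(t,"offb",unc([(195,155),(160,245)],200,155,6,5.7),.023)
show(s,"offb",unc([(438,125),(325,120),(435,150),(328,143)],245,155,6,6),.023)
show(s,"offa top",unc([(210,155),(190,152)],245,155,6,6),.025)
E
python3 m.py
```

```text
(array([0.5422359 , 0.01570491, 1.13809712]), np.float64(0.002521510977271657)) (array([0.54253096, 0.01865357, 1.14054419]), np.float64(0.00443195470557034))
stick top: end(-y,+y), neck(-y,+y), edge [[0.6317, 0.112], [0.5981, 0.13], [0.6193, 0.0865], [0.5891, 0.1031], [0.5704, 0.0035], [0.5444, 0.0169]] box [[123.5, -41.5], [125.8, -3.5], [95.1, -40.9], [97.6, -6.5], [-0.7, -31.2], [0.6, -1.9]]
stick side: end corners(-y,+y), edge(-y,+y) [[0.6312, 0.1077], [0.5944, 0.1255], [0.5964, 0.0468], [0.5676, 0.0603]] box [[119.3, -42.8], [120.2, -1.9], [49.5, -36.7], [49.8, -4.9]]
offa [[0.5157, 0.1477], [0.4906, 0.0952]] box [[107.4, 78.8], [49.2, 79.7]]
offb [[0.6515, 0.131], [0.5907, 0.1545]] box [[149.0, -51.5], [145.0, 13.6]]
offb [[0.6606, 0.1489], [0.5935, 0.1701], [0.6516, 0.1251], [0.5894, 0.1472]] box [[169.1, -52.3], [160.3, 17.5], [143.7, -54.1], [137.7, 11.7]]
offa top [[0.5153, 0.15], [0.5041, 0.1557]] box [[109.3, 80.1], [109.8, 92.7]]
```

```bash
cat >> h.py <<'E'
b=np.array([.5424,.0172,1.139]); sy=1.139-.045
Rb=np.array([[np.cos(b[2]),-np.sin(b[2])],[np.sin(b[2]),np.cos(b[2])]])
def delta(xbox,ybox,z,yaw=sy):
    o=bot.get_obs(); r=R.from_quat(o["tool_rot"]); p=np.append(b[:2]+Rb@[xbox,ybox],z)
    d=r.inv().apply(p-o["eef_pos"])*1e3
    x=r.as_matrix()[:,0]; tw=-np.degrees((yaw-np.arctan2(x[1],x[0])+np.pi)%(2*np.pi)-np.pi)
    print("d mm",d.round(1),"twist",round(tw,1),"xy",p.round(4),"|",o["clock"].round(2),o["eef_pos"].round(4),o["joint_pos"].round(2),o["ft_force"].round(1),round(o["grip_width"],4),round(o["grasp_force"],1))
E
python3 -c "
from h import *
delta(.0755,-.020,.14)"
```

```text
Traceback (most recent call last):
  File "h.py", line 18, in delta
    print("d mm",d.round(1),"twist",round(tw,1),"xy",p.round(4),"|",o["clock"].round(2),o["eef_pos"].round(4),o["joint_pos"].round(2),o["ft_force"].round(1),round(o["grip_width"],4),round(o["grasp_force"],1))
                                                                    ^^^^^^^^^^^^^^^^
AttributeError: 'float' object has no attribute 'round'
```

```bash
sed -i 's/o\["clock"\].round(2)/round(o["clock"],2)/' h.py
python3 -c "
from h import *
delta(.0755,-.020,.14)"
```

```text
d mm [-544.6 -254.5   91.1] twist 100.5 xy [0.5922 0.0774 0.14  ] | 0.2 [0.1442 0.4784 0.2307] [ 1.28  0.24  0.    1.34 -0.    1.57] [-0.   0.1  0.5] 0.0854 0.0
```

carry_out(plan=[{"dx":-34,"dy":-16,"dz":0,"twist":7,"fingers":-1},{"dx":-68,"dy":-32,"dz":0,"twist":14,"fingers":-1},{"dx":-102,"dy":-48,"dz":0,"twist":21,"fingers":-1},{"dx":-136,"dy":-64,"dz":0,"twist":28,"fingers":-1},{"dx":-170,"dy":-80,"dz":0,"twist":35,"fingers":-1}])

```text
clock: 0.62
eef_pos: [0.2848, 0.3517, 0.2312]
tool_rot: [0.439, 0.899, -0.0, 0.0]
ft_force: [0.7, 2.0, -0.2]
grip_width: 0.0858
grasp_force: 0.0
```

```bash
python3 -c "
from h import *
delta(.0755,-.020,.14)"
```

```text
d mm [-405.3   73.9   91.2] twist 65.2 xy [0.5922 0.0774 0.14  ] | 0.62 [0.2848 0.3517 0.2312] [ 0.89  0.15 -0.11  1.31 -0.    1.8 ] [ 0.7  2.  -0.2] 0.0858 0.0
```

carry_out(plan=[{"dx":-40,"dy":7,"dz":0,"twist":7,"fingers":-1},{"dx":-80,"dy":14,"dz":0,"twist":14,"fingers":-1},{"dx":-120,"dy":21,"dz":0,"twist":21,"fingers":-1},{"dx":-160,"dy":28,"dz":0,"twist":28,"fingers":-1},{"dx":-200,"dy":36,"dz":0,"twist":35,"fingers":-1}])

```text
clock: 1.03
eef_pos: [0.437, 0.2164, 0.2313]
tool_rot: [0.689, 0.725, 0.0, -0.0]
ft_force: [-0.2, 0.5, 0.1]
grip_width: 0.0851
grasp_force: 0.0
```

```bash
python3 -c "
from h import *
delta(.0755,-.020,.14)"
```

```text
d mm [-146.6  148.    91.3] twist 30.2 xy [0.5922 0.0774 0.14  ] | 1.03 [0.437  0.2164 0.2313] [ 0.46  0.22 -0.03  1.33  0.    1.98] [-0.2  0.5  0.1] 0.0851 0.0
```

carry_out(plan=[{"dx":-28,"dy":28,"dz":0,"twist":6,"fingers":-1},{"dx":-56,"dy":57,"dz":0,"twist":12,"fingers":-1},{"dx":-85,"dy":85,"dz":0,"twist":18,"fingers":-1},{"dx":-112,"dy":113,"dz":10,"twist":24,"fingers":-1},{"dx":-135,"dy":137,"dz":30,"twist":30,"fingers":-1}])

```text
clock: 1.45
eef_pos: [0.5838, 0.0892, 0.2034]
tool_rot: [0.853, 0.521, 0.003, 0.001]
ft_force: [0.2, 1.2, 0.5]
grip_width: 0.0857
grasp_force: 0.0
```

```bash
python3 -c "
from h import *
delta(.0755,-.020,.10)"
```

```text
d mm [ -7.   12.2 103.4] twist 0.2 xy [0.5922 0.0774 0.1   ] | 1.45 [0.5838 0.0892 0.2034] [ 0.15  0.43  0.2   1.34 -0.    2.2 ] [0.2 1.2 0.5] 0.0857 0.0
```

carry_out(plan=[{"dx":-7,"dy":12,"dz":25,"twist":0,"fingers":-0.4},{"dx":-7,"dy":12,"dz":55,"twist":0,"fingers":-0.4},{"dx":-7,"dy":12,"dz":85,"twist":0,"fingers":-0.4},{"dx":-7,"dy":12,"dz":103,"twist":0,"fingers":-0.4},{"dx":-7,"dy":12,"dz":103,"twist":0,"fingers":-0.4}])

```text
clock: 1.87
eef_pos: [0.584, 0.0786, 0.0928]
tool_rot: [0.852, 0.524, -0.005, -0.002]
ft_force: [-1.6, 0.7, -0.8]
grip_width: 0.0595
grasp_force: 0.0
```

Run:
```python
from h import *
delta(.0755,-.020,.008)
t=camera("top")["image"][155:260,200:325,::-1]; s=camera("side")["image"][125:230,245:345,::-1]
a=np.hstack([cv2.resize(t,None,fx=3.5,fy=3.5,interpolation=2),np.zeros((368,5,3),np.uint8),cv2.resize(s,(350,368),interpolation=2)]); cv2.imwrite("pics/p1.png",a); print(a.shape)
```

```text
d mm [ 3.1  8.5 84.7] twist 0.5 xy [0.5922 0.0774 0.008 ] | 1.87 [0.584  0.0786 0.0928] [ 0.13  0.51  0.04  1.1  -0.    2.17] [-1.6  0.7 -0.8] 0.0595 0.0
(368, 793, 3)
```

View pics/p1.png

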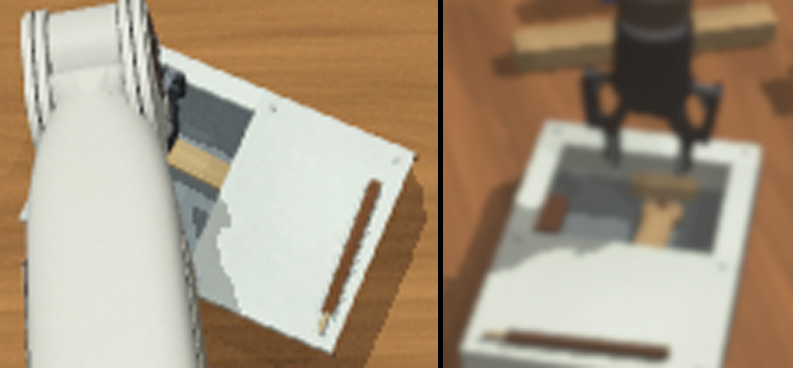

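The gripper is over the mouth, with its fingers straddling the stick in both views. I'll re-read the pose now that it has settled.

```bash
python3 -c "
from h import *
delta(.0755,-.020,.008)"
```

```text
d mm [ 0.5  5.3 89.8] twist 0.5 xy [0.5922 0.0774 0.008 ] | 1.97 [0.5874 0.0794 0.0978] [0.13 0.51 0.04 1.11 0.   2.17] [ 0.5 -0.2  0. ] 0.0598 0.0
```

carry_out(plan=[{"dx":0,"dy":0,"dz":15,"twist":0,"fingers":-0.4},{"dx":0,"dy":0,"dz":30,"twist":0,"fingers":-0.4},{"dx":0,"dy":0,"dz":40,"twist":0,"fingers":-0.4},{"dx":0,"dy":0,"dz":40,"twist":0,"fingers":-0.4},{"dx":0,"dy":0,"dz":40,"twist":0,"fingers":-0.4}])

```text
clock: 2.38
eef_pos: [0.5884, 0.0797, 0.0592]
tool_rot: [0.852, 0.524, 0.0, 0.0]
ft_force: [0.3, -0.3, 0.2]
grip_width: 0.0599
grasp_force: 0.0
```

```bash
python3 -c "
from h import *
delta(.0755,-.020,.008)"
```

```text
d mm [-0.3  4.4 51.2] twist 0.6 xy [0.5922 0.0774 0.008 ] | 2.38 [0.5884 0.0797 0.0592] [ 0.13  0.55 -0.01  1.02 -0.    2.17] [ 0.3 -0.3  0.2] 0.0599 0.0
```

carry_out(plan=[{"dx":0,"dy":4,"dz":10,"twist":0.5,"fingers":-0.4},{"dx":0,"dy":4,"dz":24,"twist":0.5,"fingers":-0.4},{"dx":0,"dy":4,"dz":36,"twist":0.5,"fingers":-0.4},{"dx":0,"dy":4,"dz":46,"twist":0.5,"fingers":-0.4},{"dx":0,"dy":4,"dz":50,"twist":0.5,"fingers":-0.2}])

```text
clock: 2.8
eef_pos: [0.5911, 0.0775, 0.0071]
tool_rot: [0.854, 0.52, -0.001, -0.0]
ft_force: [-0.7, -0.2, -0.5]
grip_width: 0.0514
grasp_force: 0.0
```

carry_out(plan=[{"dx":0,"dy":0,"dz":0,"twist":0,"fingers":0.1},{"dx":0,"dy":0,"dz":0,"twist":0,"fingers":0.2},{"dx":0,"dy":0,"dz":0,"twist":0,"fingers":0.27},{"dx":0,"dy":0,"dz":0,"twist":0,"fingers":0.3},{"dx":0,"dy":0,"dz":0,"twist":0,"fingers":0.3}])

```text
clock: 3.22
eef_pos: [0.5924, 0.0778, 0.0092]
tool_rot: [0.854, 0.52, 0.001, 0.0]
ft_force: [0.5, -0.1, 1.3]
grip_width: 0.03
grasp_force: 2.9
```

```bash
python3 -c "
from h import *
delta(.0755,-.020,.008)"
```

```text
d mm [-0.4 -0.   1.2] twist 0.0 xy [0.5922 0.0774 0.008 ] | 3.22 [0.5924 0.0778 0.0092] [ 0.13  0.61 -0.05  0.91 -0.    2.18] [ 0.5 -0.1  1.3] 0.03 2.9
```

carry_out(plan=[{"dx":0,"dy":0,"dz":0,"twist":0,"fingers":0.32},{"dx":0,"dy":0,"dz":-4,"twist":0,"fingers":0.32},{"dx":0,"dy":0,"dz":-8,"twist":0,"fingers":0.32},{"dx":0,"dy":0,"dz":-12,"twist":0,"fingers":0.32},{"dx":0,"dy":0,"dz":-15,"twist":0,"fingers":0.32}])

```text
clock: 3.63
eef_pos: [0.5915, 0.0777, 0.0238]
tool_rot: [0.854, 0.52, 0.0, -0.0]
ft_force: [0.7, -0.3, -1.5]
grip_width: 0.0295
grasp_force: 20.6
```

Run:
```python
from h import *
s=camera("side")["image"][125:230,245:345,::-1]; cv2.imwrite("pics/p2.png",cv2.resize(s,None,fx=5.5,fy=5.5,interpolation=2))
o=bot.get_obs(); print(o["ft_force"],o["ft_torque"],o["grasp_force"],o["grip_width"])
```

```text
[ 1.0811307   0.69547961 -1.15600498] [ 0.05292429 -0.0601889  -0.01792575] 20.59808850288391 0.02914604779231504
```

View pics/p2.png

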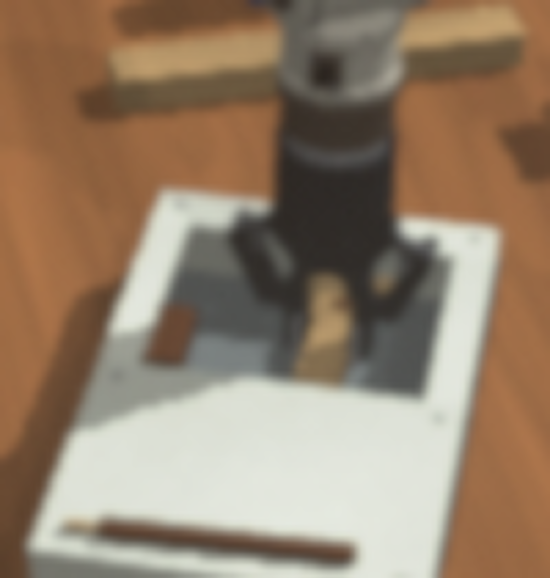

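The stick has risen with the gripper, with its handle in the fingers at about (325,330). The wrist moment suggests it may be held level, so I'll loosen the grip to let the nose drop.

carry_out(plan=[{"dx":0,"dy":0,"dz":0,"twist":0,"fingers":0.31},{"dx":0,"dy":0,"dz":0,"twist":0,"fingers":0.305},{"dx":0,"dy":0,"dz":0,"twist":0,"fingers":0.3},{"dx":0,"dy":0,"dz":0,"twist":0,"fingers":0.3},{"dx":0,"dy":0,"dz":0,"twist":0,"fingers":0.3}])

```text
clock: 4.1
eef_pos: [0.5914, 0.0776, 0.0231]
tool_rot: [0.854, 0.52, -0.0, -0.0]
ft_force: [0.2, 0.6, -1.4]
grip_width: 0.0299
grasp_force: 3.7
```

```bash
cat > st.py <<'E'
from h import *
T=[];F=[]
im=None
for i in range(4):
    c=camera("side"); im=c["image"]; o=bot.get_obs(); T.append(o["ft_torque"]);F.append(o["ft_force"])
y=R.from_quat(o["tool_rot"]).as_matrix()[:,1]
print("t",round(o["clock"],2),"F",np.mean(F,0).round(2),"moment about tool y",(np.array(T)@y).round(3),"grip",round(o["grasp_force"],1),round(o["grip_width"],4),o["eef_pos"].round(4))
E
python3 st.py
```

```text
t 4.3 F [-0.3  -0.05 -1.26] moment about tool y [-0.066 -0.099 -0.018  0.015] grip 3.7 0.0296 [0.5914 0.0776 0.0232]
```

carry_out(plan=[{"dx":0,"dy":0,"dz":-3,"twist":0,"fingers":0.3},{"dx":0,"dy":0,"dz":-6,"twist":0,"fingers":0.3},{"dx":0,"dy":0,"dz":-9,"twist":0,"fingers":0.3},{"dx":0,"dy":0,"dz":-12,"twist":0,"fingers":0.3},{"dx":0,"dy":0,"dz":-12,"twist":0,"fingers":0.3}])

```text
clock: 4.72
eef_pos: [0.5922, 0.0778, 0.0364]
tool_rot: [0.854, 0.52, 0.001, 0.0]
ft_force: [-0.4, 0.4, -1.0]
grip_width: 0.0299
grasp_force: 3.5
```

```bash
cat >> st.py <<'E'
import sys
if len(sys.argv)>1:
    s=im[140:220,270:340,::-1]; cv2.imwrite(sys.argv[1],cv2.resize(s,None,fx=7,fy=7,interpolation=2))
E
python3 st.py pics/p3.png
```

```text
t 4.92 F [-0.39 -0.25 -0.7 ] moment about tool y [0.061 0.075 0.044 0.007] grip 3.6 0.0297 [0.5917 0.0777 0.0354]
```

View pics/p3.png

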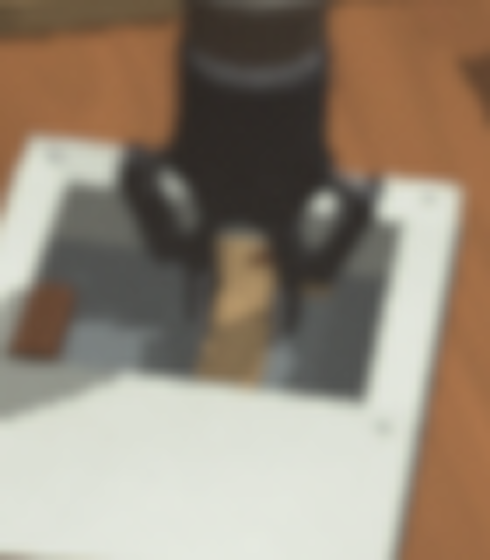

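The image shows the handle between the pads and the stick running under the mouth edge at (198–262,378). I can't read its tilt from this, so I'll average the wrist readings.

```bash
sed -i 's/range(4)/range(int(sys.argv[2]) if len(sys.argv)>2 else 4)/; s/^from h import \*/from h import *\nimport sys/; s/(np.array(T)@y).round(3)/(np.array(T)@y).mean().round(3),"+-",((np.array(T)@y).std()\/len(T)**.5).round(3)/' st.py; python3 st.py pics/x.png 20
```

```text
t 5.92 F [ 0.39  0.1  -0.55] moment about tool y 0.024 +- 0.007 grip 3.6 0.0297 [0.5915 0.0777 0.0353]
```

Mean lift force is about 0.6 N and the moment is near zero, so the nose is resting on the floor and the stick pivots in the light grip. I'll keep lifting.

carry_out(plan=[{"dx":0,"dy":0,"dz":-4,"twist":0,"fingers":0.3},{"dx":0,"dy":0,"dz":-8,"twist":0,"fingers":0.3},{"dx":0,"dy":0,"dz":-12,"twist":0,"fingers":0.3},{"dx":0,"dy":0,"dz":-16,"twist":0,"fingers":0.3},{"dx":0,"dy":0,"dz":-20,"twist":0,"fingers":0.3}])

```text
clock: 6.33
eef_pos: [0.5917, 0.0777, 0.056]
tool_rot: [0.854, 0.52, 0.0, 0.0]
ft_force: [-0.1, -0.6, -0.9]
grip_width: 0.0299
grasp_force: 3.5
```

```bash
python3 st.py pics/p4.png 16
```

```text
t 7.13 F [ 0.18  0.06 -0.4 ] moment about tool y 0.016 +- 0.01 grip 3.5 0.0299 [0.5915 0.0776 0.0552]
```

View pics/p4.png

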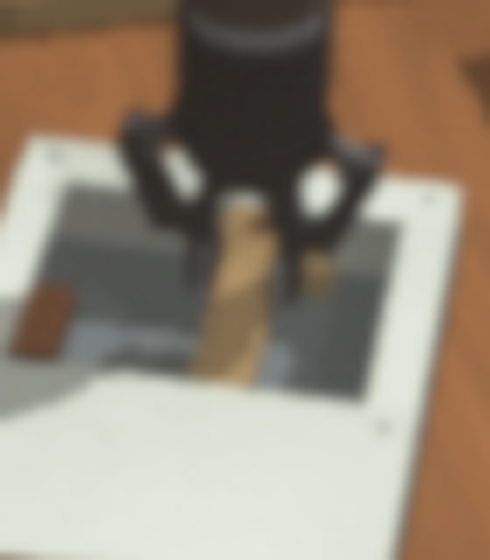

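The handle has risen (its top is now at (243,200)) with negligible force, so the nose is down and the stick tilts about 12.5°. Next I'll draw it forward and up along the slope with the grip still light.

carry_out(plan=[{"dx":5,"dy":0,"dz":-4,"twist":0,"fingers":0.3},{"dx":10,"dy":0,"dz":-8,"twist":0,"fingers":0.3},{"dx":15,"dy":0,"dz":-11,"twist":0,"fingers":0.3},{"dx":20,"dy":0,"dz":-15,"twist":0,"fingers":0.3},{"dx":25,"dy":0,"dz":-18,"twist":0,"fingers":0.3}])

```text
clock: 7.55
eef_pos: [0.6036, 0.1006, 0.074]
tool_rot: [0.854, 0.521, 0.0, 0.0]
ft_force: [-0.0, 0.6, -0.4]
grip_width: 0.0302
grasp_force: 3.5
```

```bash
python3 st.py pics/p5.png 12
```

```text
t 8.15 F [ 0.37  0.23 -0.45] moment about tool y 0.034 +- 0.013 grip 3.5 0.0298 [0.6028 0.0997 0.0732]
```

View pics/p5.png

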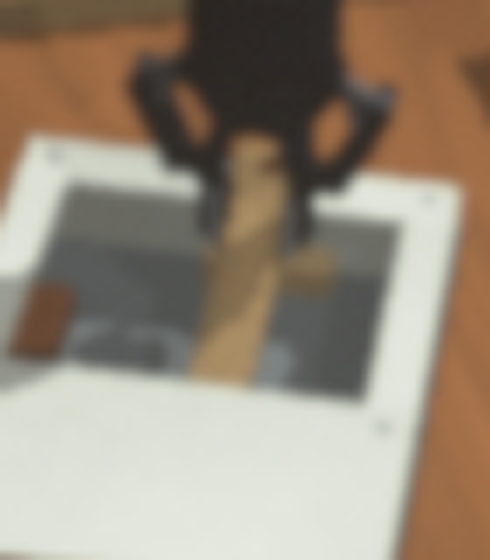

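The stick leans up out of the mouth, with its handle end at (255,140), clear above the far edge. I'll tighten the grip and pull along the slope.

carry_out(plan=[{"dx":0,"dy":0,"dz":0,"twist":0,"fingers":0.4},{"dx":0,"dy":0,"dz":0,"twist":0,"fingers":0.5},{"dx":0,"dy":0,"dz":0,"twist":0,"fingers":0.6},{"dx":4,"dy":0,"dz":-1.2,"twist":0,"fingers":0.6},{"dx":8,"dy":0,"dz":-2.4,"twist":0,"fingers":0.6}])

```text
clock: 8.57
eef_pos: [0.6066, 0.1072, 0.0757]
tool_rot: [0.854, 0.52, -0.0, -0.0]
ft_force: [0.3, 0.2, -0.9]
grip_width: 0.0284
grasp_force: 61.4
```

carry_out(plan=[{"dx":8,"dy":0,"dz":-2.4,"twist":0,"fingers":0.6},{"dx":16,"dy":0,"dz":-4.8,"twist":0,"fingers":0.6},{"dx":24,"dy":0,"dz":-7.2,"twist":0,"fingers":0.6},{"dx":32,"dy":0,"dz":-9.6,"twist":0,"fingers":0.6},{"dx":40,"dy":0,"dz":-12,"twist":0,"fingers":0.6}])

```text
clock: 8.98
eef_pos: [0.6255, 0.1437, 0.0881]
tool_rot: [0.854, 0.521, 0.0, 0.0]
ft_force: [0.0, -0.5, -1.5]
grip_width: 0.0282
grasp_force: 61.3
```

```bash
python3 st.py pics/p6.png 5; python3 -c "
from h import *
print(bot.get_obs()['joint_pos'].round(2))"
```

```text
t 9.23 F [ 0.37 -0.24 -0.99] moment about tool y 0.1 +- 0.03 grip 61.3 0.0285 [0.6247 0.1425 0.0874]
[ 0.22  0.61  0.18  1.15 -0.    2.27]
```

The wrist now carries the full weight (about 1.1 N) plus the lever moment, so the stick hangs free and touches nothing. I'll continue.

carry_out(plan=[{"dx":12,"dy":0,"dz":-4,"twist":0,"fingers":0.6},{"dx":24,"dy":0,"dz":-8,"twist":0,"fingers":0.6},{"dx":36,"dy":0,"dz":-12,"twist":0,"fingers":0.6},{"dx":48,"dy":0,"dz":-17,"twist":0,"fingers":0.6},{"dx":58,"dy":0,"dz":-22,"twist":0,"fingers":0.6}])

```text
clock: 9.65
eef_pos: [0.6514, 0.1941, 0.1096]
tool_rot: [0.854, 0.52, -0.0, -0.0]
ft_force: [-0.4, -0.0, -1.0]
grip_width: 0.0283
grasp_force: 61.3
```

```bash
python3 st.py pics/p7.png 3
python3 - <<'E'
from h import *
o=bot.get_obs();print((Rb.T@(o["eef_pos"][:2]-b[:2])).round(4), o["joint_pos"].round(2))
s=camera("side")["image"][100:230,245:345,::-1];t=camera("top")["image"][130:260,195:325,::-1]
cv2.imwrite("pics/p8.png",np.hstack([cv2.resize(x,None,fx=3.4,fy=3.4,interpolation=2) for x in(s,t)]))
E
```

```text
t 9.8 F [ 0.42  0.7  -0.62] moment about tool y 0.157 +- 0.079 grip 61.3 0.028 [0.6517 0.1941 0.1098]
[ 0.2064 -0.0252] [ 0.29  0.67  0.35  1.26 -0.    2.34]
```

View pics/p8.png

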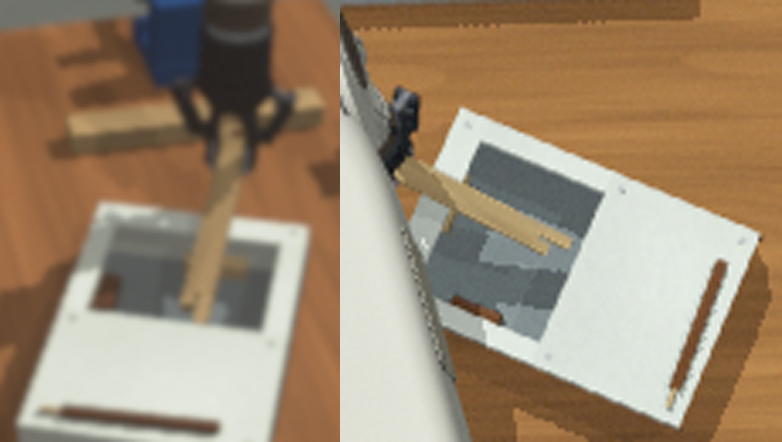

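The whole stick has come through the mouth, and its notched nose at (570,243) is clear of the near edge. Offcuts and pencil look undisturbed. I'll lift straight up.

carry_out(plan=[{"dx":0,"dy":0,"dz":-10,"twist":0,"fingers":0.6},{"dx":0,"dy":0,"dz":-30,"twist":0,"fingers":0.6},{"dx":0,"dy":0,"dz":-55,"twist":0,"fingers":0.6},{"dx":0,"dy":0,"dz":-80,"twist":0,"fingers":0.6},{"dx":0,"dy":0,"dz":-100,"twist":0,"fingers":0.6}])

```text
clock: 10.32
eef_pos: [0.6516, 0.1933, 0.2124]
tool_rot: [0.854, 0.52, 0.001, 0.0]
ft_force: [-0.1, 0.9, -0.9]
grip_width: 0.0286
grasp_force: 61.3
```

carry_out(plan=[{"dx":0,"dy":0,"dz":-15,"twist":0,"fingers":0.6},{"dx":0,"dy":0,"dz":-30,"twist":0,"fingers":0.6},{"dx":0,"dy":0,"dz":-40,"twist":0,"fingers":0.6},{"dx":0,"dy":0,"dz":-45,"twist":0,"fingers":0.6},{"dx":0,"dy":0,"dz":-45,"twist":0,"fingers":0.6}])

```text
clock: 10.73
eef_pos: [0.6521, 0.1937, 0.2568]
tool_rot: [0.854, 0.52, 0.001, 0.0]
ft_force: [0.3, -0.2, -1.0]
grip_width: 0.0284
grasp_force: 61.3
```

```bash
python3 st.py pics/p9.png 6
python3 - <<'E'
from h import *
o=bot.get_obs();print((Rb.T@(o["eef_pos"][:2]-b[:2])).round(4), o["joint_pos"].round(2),o["joint_vel"].round(3))
t=camera("top")["image"]; c=camera("top"); cv2.imwrite("pics/top_end.png",t[...,::-1])
e=(o["eef_pos"]);
# predicted nose in the top picture: 213 mm back along the stick, tilt 17.8 deg
x=R.from_quat(o["tool_rot"]).as_matrix()[:,0]
for th in (10,18,26,40):
    a=np.radians(th); p=e+[0,0,.012]-.213*np.array([x[0]*np.cos(a),x[1]*np.cos(a),np.sin(a)])
    M=R.from_quat(c["attitude"]).as_matrix(); q=cv2.projectPoints(p[None],cv2.Rodrigues(M.T)[0],-M.T@np.array(c["eye"]),c["intrinsics"],np.array(c["distortion"]))[0].ravel(); print(th,p.round(3),q.round(1))
# wood mask tip
h=cv2.cvtColor(t,cv2.COLOR_RGB2HSV)[160:230,240:325]
d=cv2.absdiff(t,cv2.imread("pics/top0_raw.png")[...,::-1])[150:260,200:325].max(2)>40
ys,xs=np.nonzero(d); print("changed rightmost:",sorted(zip(xs+200,ys+150))[-12:])
E
```

```text
t 11.03 F [ 0.1   0.1  -1.44] moment about tool y 0.067 +- 0.008 grip 61.3 0.0284 [0.6511 0.1939 0.2535]
[ 0.206  -0.0247] [ 0.29  0.63  0.65  1.6  -0.    2.34] [ 0.    -0.001  0.005 -0.002 -0.001  0.   ]
10 [0.555 0.007 0.228] [261.1 198.5]
18 [0.558 0.014 0.2  ] [259.7 198.7]
26 [0.563 0.024 0.172] [257.4 198.4]
40 [0.576 0.049 0.129] [251.2 196.6]
changed rightmost: [(np.int64(271), np.int64(231)), (np.int64(271), np.int64(232)), (np.int64(271), np.int64(233)), (np.int64(271), np.int64(234)), (np.int64(271), np.int64(235)), (np.int64(271), np.int64(236)), (np.int64(271), np.int64(237)), (np.int64(271), np.int64(238)), (np.int64(272), np.int64(234)), (np.int64(272), np.int64(235)), (np.int64(272), np.int64(236)), (np.int64(272), np.int64(237))]
```

Run:
```python
from h import *
c=camera("side"); t=c["image"]; o=bot.get_obs(); e=o["eef_pos"]; x=R.from_quat(o["tool_rot"]).as_matrix()[:,0]
M=R.from_quat(c["attitude"]).as_matrix()
for th in (10,18,26,40):
    a=np.radians(th); p=e+[0,0,.012]-.213*np.array([x[0]*np.cos(a),x[1]*np.cos(a),np.sin(a)])
    print(th,p[2].round(3),cv2.projectPoints(p[None],cv2.Rodrigues(M.T)[0],-M.T@np.array(c["eye"]),c["intrinsics"],np.array(c["distortion"]))[0].ravel().round(1))
d=cv2.absdiff(t,cv2.imread("pics/side0_raw.png")[...,::-1]).max(2)>45
for r in range(110,240,6): print(r,np.nonzero(d[r,240:360])[0][[0,-1]]+240 if d[r,240:360].any() else '-',end=' ; ')
```

```text
10 0.229 [301.5 154.8]
18 0.2 [301.8 160.9]
26 0.173 [302.3 165.9]
40 0.129 [303.7 171.5]
110 [310 322] ; 116 [309 315] ; 122 [308 316] ; 128 - ; 134 - ; 140 [304 310] ; 146 - ; 152 - ; 158 [304 305] ; 164 - ; 170 - ; 176 [268 270] ; 182 [266 270] ; 188 [243 310] ; 194 [240 307] ; 200 [241 272] ; 206 [243 245] ; 212 - ; 218 - ; 224 - ; 230 - ; 236 - ;
```

```bash
python3 -c "
from workcell import job_done
print(job_done())"
```

```text
the job is handed in; nothing more can be done
None
```

The push stick is out of the chip box and the job is handed in: the gripper holds it at rest about 18° nose-down, its lowest point about 12 cm above the box's top, with the offcuts and pencil undisturbed in the last picture, taken just before the final lift.

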